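# Fetch a catheter nest from the drawer and hold it home in its receiver

## Robot

A 7-joint arm with a two-finger parallel gripper is mounted at the origin on the work surface; the furniture and walls round the work are solid. World frame = base frame: x ahead of the robot, y to its left, z up, the work surface at z = 0. Lengths are in mm, angles in rad, forces in N, time in s.
With the tool pointing down it reaches from about 400 to 875 mm from the base axis. Payload 4.4 kg.
Tool frame: the origin (TCP) lies midway between the tips of the shut fingers; the grasp point (between the pads) lies 19 mm behind it (manip.grasp_offset is the distance from the TCP to the grasp point, in mm); z points along the fingers, y is the direction in which the jaws open and shut (so a half turn about z gives the same grasp; the last joint's range is limited). The gripper opens to 85 mm and grips with 20 to 120 N. Pads are 22 mm wide; open, the fingers measure 114 mm over their backs; the gripper's body (76 mm by 85 mm) begins 54 mm behind the grasp point. The pads swing forward as they close: fully open they stand 13 mm farther back than shut.
Start: joints at [1.236, 0.628, 0.038, 1.517, -0.027, 0.996, -0.02], TCP at [172.651, -626.665, 231.313] pointing down, gripper open.
Joint ranges: [-3.06, 3.06], [-0.37, 2.12], [-1.25, 1.32], [0.18, 2.47], [-1.1, 4.24], [0.23, 1.98], [-2.94, 2.94]. Speed limits (rad/s): [2.57, 2.57, 3.14, 3.14, 3.14, 3.14, 3.14].

## Interface

Orientations are given as a rotation vector (axis times angle).
In Python, from bench import manip gives the robot as it stands. The module is installed in compiled form; this text tells all that it offers.
- The arm moves only by the shell command python3 -m inch 'ROWS'. ROWS is JSON, a list of rows, each a list of 3 entries, a list of its own where there are three numbers: the shift along the world's x, y, z in m, then the turn about the world's z in rad, then the closure, from 0 (fully open) to 1 (shut). A call has exactly 5 rows; each row shifts and turns the commanded pose from where the row before left it; what a row does not reach is not made up. A row lasts 1/8 s, in which the tool goes at most 62.5 mm and 10.7 degrees, less where a joint would pass 70% of its speed; a pose out of reach is approached as far as the arm can. A call is refused whole if a number of a shift passes 0.0625 or a number of a turn 0.188, either way. A call with a gripper value outside its range is refused whole. The fingers move at their own pace and stop on an object; the grip force is fixed at half the most. Time passes only in rows, so rows that do not move let the fingers close, or fill a call up. It gives the time, the measured TCP pose, the force and the opening at its end, in the units of the state.
- manip.sense(): the state, without advancing time (a new reading comes with each control period).
- manip.snapshot(name): name is "side" or "top" or "wrist"; returns (picture, depth): 420x560x3 uint8, blue, green, red; 420x560 float32, mm along the optical axis (not along the pixel's ray), 0 where there is no reading.
- manip.calibration(name): a dict with "intrinsics" (3x3 intrinsics, pixels), "k1" (the pictures are not rectified: a ray, as slopes to the right and down, at radius r is drawn at 1 + k1 r^2 times it, then the intrinsics apply), "R" (3x3) and "t" (3): a world point X has camera coordinates R X + t. Camera axes: x right, y down, z forward; pixel columns grow to the right and rows downward; lengths in mm; the calibration is good to about 2 mm. A picture is of the moment at which its call begins: read the wrist's pose just before it. calibration takes no time and is no camera call; for the wrist camera it gives the pose at the moment of the call.
- manip.finish_job(): hands the job in, once; it reports no verdict.
The state is a dict: "t": time; "joint_positions": joint angles; "joint_velocities": joint speeds; "tau": joint torques, N m; "tcp_pos": TCP position; "tcp_rot": TCP orientation; "contact_force": force on the tool from outside, world axes, zero at the start; "moment": the same for the moment, N m; "finger_gap": finger opening in mm.
Only numpy, scipy, OpenCV 4.12 (cv2) and the standard library are available. Lean on these libraries where they do the work, as an engineer would, in place of code of your own. Each camera call takes 0.05 s, during which the arm holds its last target. There are 200 camera calls.

## Task

We are changing over the catheter station: pull the storage drawer out to its stop and leave it open, lift out the red nest, and slide it lengthwise between the guide cheeks of the nest receiver, pushing it gently against the spring ejector until the ejector is fully back. Finish while still holding it there, lying flat, with a steady push of about 15 newtons (12 to 22 is fine), so that I can tighten the two thumb screws; the springs throw it out if you let go. Do not ram the ejector, and leave the old nest, the steel cup and the screwdriver where they are.

Things in the scene. Friction and masses are not known exactly. Their poses are not given: they have to be found in the camera images.
- cabinet: Low white storage unit, 165 (x) x 215 (y) x 66 mm (rear lip 69 mm high), with one grey-fronted drawer; it does not move. Origin: centre of its underside. Its x axis points from the drawer front to the back: the drawer comes out along its -x. The shut drawer's front is 92.5 mm from the origin and 64 mm high.
- drawer (a joint): How far the drawer is out, in m: 0 shut, 0.120 at its stop (starts up to 0.008 ajar). About 2 N of friction (plus 8 N per m/s); it stays where it is left.
- drawer_handle (a point): Middle of the drawer's bow handle: a level round steel bar, 9 mm thick, 76 mm straight length along the cabinet's y, 36 mm above the bench, its centre line 45 mm in front of the drawer front (clear gap 40 mm). Can be pinched or hooked from above. Axes as the cabinet's; moves with the drawer.
- drawer_bed (a point): Centre of the drawer's inside, 22 mm above the bench, level with the tops of the two black ribs (10 mm wide, along x, at y = +-52 mm) that carry the nest. The drawer's floor is 9 mm lower, so fingers can pass below the nest between the ribs. Inside it is 140 (x) x 188 mm (y); its walls reach 25 mm above this point, its front 42 mm. Axes as the cabinet's; moves with the drawer.
- nest: Red nest to be fitted, 32 (x) x 136 (y, long axis) x 26 mm, 45 to 85 g: red frame with straight sides (to 50 mm either way of the middle) and rounded ends, firm 0 to 8 mm above its underside; fittings stand along its middle up to 26 mm. Origin: centre of underside. Lies in the drawer about along the cabinet's y. Take it across the 32 mm, 10 to 30 mm behind the middle; either end may go first.
- receiver: Nest receiver screwed to the bench: aluminium base 206 x 110 x 8 mm with a support bar (slippery white top, 26 mm wide, 24 mm above the bench, x = -70 to +58 mm) for the nest, whose edges overhang it: fingers may reach 14 mm below its underside. Origin: on the bench below the middle of a nest that is home. The nest goes in along +x. Stop block behind the ejector: 44 mm high, x = 89 to 108 mm.
- guide_mouth (a point): Middle of the mouth between the receiver's two dark guide cheeks, 24 mm above the bench, 11 mm ahead of the receiver's origin; axes as the receiver's. The mouth is about 45 mm wide and narrows over 11 mm to 33.6 mm (0.8 mm clear each side of the nest), which runs 36 mm on. Cheek tops 10 mm above this point. Black thumb screws stick out of the cheeks 31 mm ahead of it, to y = +-51 mm.
- nest_home (a point): On top of the support bar, 24 mm above the bench: where the nest's origin is when the nest is home (ejector fully back). Axes as the receiver's; the nest's long axis then lies along this x.
- ejector: Spring ejector at the closed end of the receiver: steel bar on two guide rods with a white plastic pad (28 mm wide, 26 to 38 mm above the bench) that meets the tip of the nest. Origin: centre of the pad's front face; at receiver x = 62 mm when free, 68 mm when fully back on its hard stop. Springs press back with 4 N when first touched, 11.5 N when fully back; beyond that it is rigid.
- old_nest: The worn nest that has just been taken out, red too, the same size, lying on the bench near the robot. Leave it alone. Origin: centre of its underside.
- screw_cup: Small open grey steel cup, 54 mm across, 36 mm high, on the bench. Leave it alone. Origin: centre of its underside.
- driver: Screwdriver with a red handle, 160 mm long, 20 mm thick, lying on the bench at the right. Leave it alone. Origin: centre of its underside.

How it is judged:
By the outcome, as a careful person would: the job done as asked, in the order asked, and still so for the second after the job is handed in, while the arm keeps its last pose, push and grip.
It also fails if it takes over 61 s, if anything falls off the work surface, if the arm or the gripper's body presses on something with over 40 N, if the wrist force passes 120 N, or if a joint passes its speed limit or range.

## Working session

There is one attempt and no reset: what is moved stays moved. The work goes in short steps, Python scripts to look and compute and a shell command to move; the robot and the scene stay as the last step left them, time stands still between calls to the robot, and variables do not carry over. Pictures are saved under pics/ and viewed, about 8 in all and at most 12, crops included, and the job is handed in when it is done.

```bash
mkdir -p pics; cat > h.py <<'E'
import numpy as np, cv2
from bench import manip
def save(name,fn):
    im,d=manip.snapshot(name); cv2.imwrite('pics/'+fn+'.png',im); np.save('pics/'+fn+'_d.npy',d); c=manip.calibration(name); np.save('pics/'+fn+'_c.npy',c,allow_pickle=True); return im,d,c
def load(fn): return cv2.imread('pics/'+fn+'.png'),np.load('pics/'+fn+'_d.npy'),np.load('pics/'+fn+'_c.npy',allow_pickle=True).item()
def slopes(c,px):
    px=np.atleast_2d(np.array(px,float)); K=np.array(c['intrinsics'])
    return cv2.undistortPoints(px[:,None],K,np.array([c['k1'],0,0,0,0.]))[:,0]
def onplane(c,px,z):
    s=slopes(c,px); R=np.array(c['R']);t=np.array(c['t']).ravel()
    o=-R.T@t; d=np.c_[s,np.ones(len(s))]@R
    return o+d*((z-o[2])/d[:,2])[:,None]
def bydepth(c,px,d):
    s=slopes(c,px); px=np.atleast_2d(px).astype(int); z=d[px[:,1],px[:,0]]
    R=np.array(c['R']);t=np.array(c['t']).ravel()
    return (np.c_[s,np.ones(len(s))]*z[:,None]-t)@R
def cloud(c,d):
    h,w=d.shape; v,u=np.mgrid[:h,:w]; px=np.c_[u.ravel(),v.ravel()]
    return bydepth(c,px,d).reshape(h,w,3)
E
python3 - <<'E'
from h import *
print(manip.sense())
a=save('top','top0')[0]; b=save('side','side0')[0]
for n in('top','side'):
    c=manip.calibration(n); print(n,c['k1'],(-np.array(c['R']).T@np.array(c['t']).ravel()).round(),np.round(c['R'],2).tolist(),np.round(c['intrinsics']).tolist())
E
```

```text
{'t': 0.0, 'joint_positions': array([ 1.23619875,  0.62934741,  0.03844783,  1.51839052, -0.02699924,
        0.99629225, -0.02002714]), 'joint_velocities': array([-0.00105203,  0.00035263,  0.00083012, -0.00159368,  0.00179522,
        0.00165533,  0.00045917]), 'tau': array([ 1.13346584e-04, -5.63398182e+01,  1.22601639e+00, -1.93443561e+01,
        1.09586355e-02,  1.05283907e-02, -4.98002791e-06]), 'tcp_pos': array([ 172.47697706, -626.03951827,  230.38116394]), 'tcp_rot': array([-3.11138802e+00, -4.20652214e-01,  4.50360711e-04]), 'contact_force': array([-0.48256497, -0.57804899, -0.29310711]), 'moment': array([ 0.02395013, -0.03368963, -0.01451695]), 'finger_gap': 85.26073958612112}
top 0.014075630419605054 [ 340.   65. 1008.] [[-0.03, -1.0, 0.0], [-0.99, 0.03, -0.15], [0.15, -0.01, -0.99]] [[433.0, 0.0, 272.0], [0.0, 433.0, 209.0], [0.0, 0.0, 1.0]]
side -0.08581521536469323 [ 406. -790.  761.] [[0.99, -0.12, 0.01], [-0.07, -0.64, -0.77], [0.09, 0.76, -0.64]] [[435.0, 0.0, 292.0], [0.0, 435.0, 214.0], [0.0, 0.0, 1.0]]
```

View pics/top0.png

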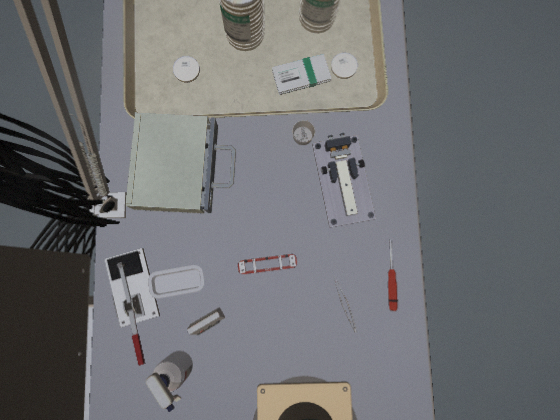

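View pics/side0.png

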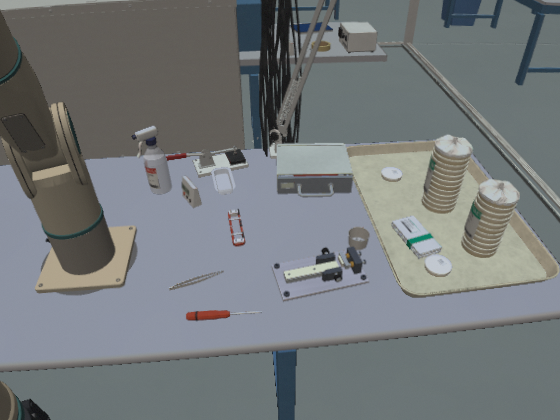

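The top view shows the cabinet at about (172,162), with its bow handle at (226,167) facing world -y. The receiver is at (343,180) with its ejector at the top, near (338,143). The old nest is at (267,264), the cup at (303,132) and the driver at (392,285). The side view agrees with this.

```bash
python3 - <<'E'
from h import *
a,d,c=load('top0'); b,d2,c2=load('side0')
A=cv2.resize(a[100:230,120:260],None,fx=2.8,fy=2.8,interpolation=cv2.INTER_CUBIC)
B=cv2.resize(a[120:240,300:400],None,fx=3,fy=3,interpolation=cv2.INTER_CUBIC)
C=cv2.resize(b[135:205,265:365],None,fx=3.5,fy=3.5,interpolation=cv2.INTER_CUBIC)
D=cv2.resize(b[220:305,265:380],None,fx=3.2,fy=2.6,interpolation=cv2.INTER_CUBIC)
o=np.zeros((600,800,3),np.uint8)
for im,x,y in((A,0,0),(B,395,0),(C,0,366),(D,395,366)):
    h=min(im.shape[0],600-y);w=min(im.shape[1],800-x); o[y:y+h,x:x+w]=im[:h,:w]
cv2.imwrite('pics/comp0.png',o)
# handle, cabinet by clouds
for n,(im,dd,cc) in dict(top=(a,d,c),side=(b,d2,c2)).items():
    P=cloud(cc,dd)
    for nm,px in (dict(front=(207,165),handle=(234,167),cabtop=(165,160),bar=(345,190),old=(267,264)) if n=='top' else dict(handle=(313,192),cabtop=(313,155),bar=(305,270))).items():
        w=P[px[1]-1:px[1]+2,px[0]-1:px[0]+2].reshape(-1,3); print(n,nm,np.median(w,0).round(1), w[:,2].max().round(1))
    z=P[...,2]; X=P[...,0];Y=P[...,1]
    m=(z>58)&(z<75)&(X>450)&(X<800)&(Y>60)&(Y<420); 
    q=P[m]; r=cv2.minAreaRect(q[:,:2].astype(np.float32)); print(n,'cabtop',r,np.median(q[:,2]))
    m=(z>28)&(z<45)&(X>500)&(X<800)&(Y>100)&(Y<250)
    q=P[m]; print(n,'z28-45',len(q)); 
    if len(q): print(cv2.minAreaRect(q[:,:2].astype(np.float32)))
E
```

```text
top front [586.7 201.5  63.4] 66.8
top handle [586.7 143.9  38.1] 41.7
top cabtop [597.8 295.2  66.3] 68.3
top bar [ 527.5 -111.2   25.4] 27.9
top old [363.2  73.1   0.8] 2.2
top cabtop ((591.66455078125, 300.2762451171875), (217.10586547851562, 231.42230224609375), 85.32714080810547) 66.47911995083572
top z28-45 481
((609.9889526367188, 152.0167694091797), (210.41928100585938, 103.55844116210938), 1.0052688121795654)
side handle [587.1 191.5  10. ] 15.1
side cabtop [603.5 304.3  62.9] 64.1
side bar [ 520.7 -116.6   22.1] 23.5
side cabtop ((592.1419677734375, 298.3966979980469), (223.2962188720703, 231.8940887451172), 85.22589874267578) 63.59256113559754
side z28-45 533
((617.7380981445312, 193.91619873046875), (130.14930725097656, 228.52760314941406), 76.31964874267578)
```

View pics/comp0.png

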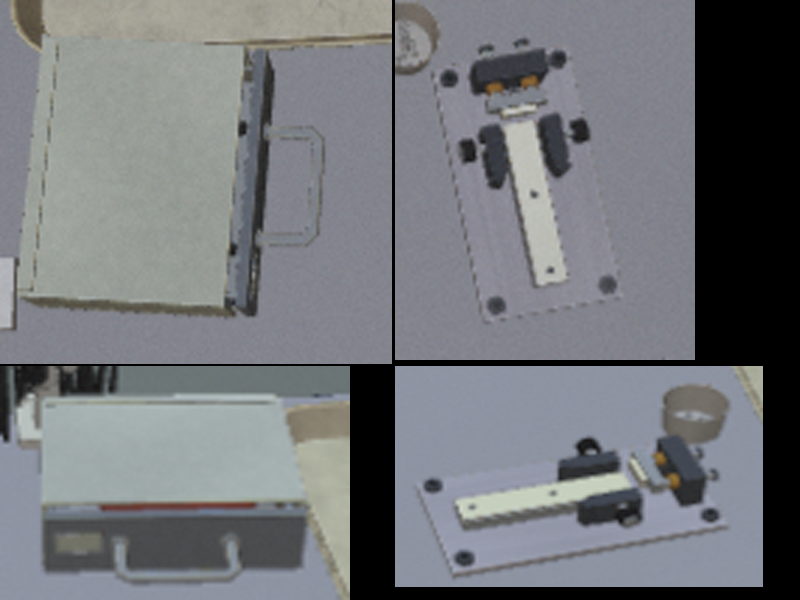

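The crops show the handle bar straight at top col ~233, rows 147–186. The receiver's white bar runs from (352,214) to (341,161) in the top view. The red nest just shows in the drawer slit.

```bash
python3 - <<'E'
from h import *
a,d,c=load('top0'); b,d2,c2=load('side0')
f=lambda x,y:(120+x/2.8,100+y/2.8); g=lambda x,y:(300+(x-395)/3,120+y/3)
fs=lambda x,y:(265+x/3.5,135+(y-366)/3.5); gs=lambda x,y:(265+(x-395)/3.2,220+(y-366)/2.6)
def tri(p,q):
    o=[];D=[]
    for cc,px in((c,p),(c2,q)):
        A=onplane(cc,px,0)[0];B=onplane(cc,px,100)[0]; o.append(A);u=(B-A)/np.linalg.norm(B-A);D.append(np.eye(3)-np.outer(u,u))
    return np.linalg.solve(D[0]+D[1],D[0]@o[0]+D[1]@o[1]).round(1)
H1=[f(321,141),f(313,240)]; 
print('handle top z36',onplane(c,H1,36).round(1))
# side: handle bar ends (corner) in crop (123,573),(232,571)
print('handle side z36',onplane(c2,[fs(123,574),fs(233,572)],36).round(1))
print('tri handle corners', tri(f(321,133),fs(236,572)),tri(f(313,243),fs(120,575)))
print('cab top edge z66 (A crop corners)',onplane(c,[f(45,38),f(244,46),f(20,296),f(228,306)],66).round(1))
print('front outer top z64',onplane(c,[f(270,57),f(252,312)],64).round(1))
print('bar tri', tri(g(551,284),gs(461,510)),tri(g(519,122),gs(626,478)))
print('bar top z24 ends',onplane(c,[g(551,284),g(519,122)],24).round(1))
w=onplane(c,[g(433,68),g(574,52),g(619,296),g(487,321)],8).round(1);print('base',w)
print('pad',tri(g(519,112),gs(640,472)), 'cup tri',onplane(c,[(303,133)],36).round(), 'old',onplane(c,[(267,264)],20).round())
E
```

```text
handle top z36 [[625.3 141.4  36. ]
 [542.  149.   36. ]]
handle side z36 [[544.3 150.9  36. ]
 [630.9 144.3  36. ]]
tri handle corners [632.  141.1  38.1] [540.6 149.1  36.3]
cab top edge z66 (A crop corners) [[708.  361.2  66. ]
 [697.5 200.3  66. ]
 [496.8 376.6  66. ]
 [484.7 213.7  66. ]]
front outer top z64 [[688.4 179.6  64. ]
 [479.8 195.2  64. ]]
bar tri [ 472.8 -125.4   19.3] [ 597.5 -106.1   25.8]
bar top z24 ends [[ 469.9 -124.5   24. ]
 [ 597.7 -106.4   24. ]]
base [[ 647.8  -42.9    8. ]
 [ 658.1 -155.8    8. ]
 [ 461.3 -179.8    8. ]
 [ 444.4  -76.6    8. ]]
pad [ 605.8 -105.6   31.4] cup tri [[663. -18.  36.]] old [[363.  73.  20.]]
```

```bash
R='x'; python3 -m inch '[[[0.0276,0.0514,0],-0.023,0],[[0.0276,0.0514,0],-0.023,0],[[0.0276,0.0514,0],-0.023,0],[[0.0276,0.0514,0],-0.023,0],[[0.0276,0.0514,0],-0.023,0]]'
python3 -m inch '[[[0.0276,0.0514,0],-0.023,0.3],[[0.0276,0.0514,0],-0.023,0.3],[[0.0276,0.0514,0],-0.023,0.3],[[0.0276,0.0514,0],-0.023,0.3],[[0.0276,0.0514,0],-0.023,0.3]]'
python3 -m inch '[[[0.0276,0.0514,0],-0.023,0.55],[[0.0276,0.0514,0],-0.023,0.55],[[0.0276,0.0514,0],-0.023,0.55],[[0.0276,0.0514,0],-0.023,0.55],[[0.0276,0.0514,0],-0.023,0.55]]'
```

```text
t: 0.72
tcp_pos: [311.3, -367.8, 231.2]
tcp_rot: [-3.132, -0.24, -0.0]
contact_force: [1.7, 0.3, -0.7]
finger_gap: 85.2
t: 1.35
tcp_pos: [449.3, -111.0, 231.3]
tcp_rot: [3.141, 0.06, 0.0]
contact_force: [0.6, -0.2, -0.5]
finger_gap: 59.7
t: 1.98
tcp_pos: [587.1, 146.0, 231.0]
tcp_rot: [3.139, -0.121, -0.001]
contact_force: [0.1, -0.8, -0.3]
finger_gap: 38.1
```

```bash
python3 - <<'E'
from h import *
a,d,c=save('wrist','w1')
print(manip.sense()['tcp_pos'].round(1),(-np.array(c['R']).T@np.array(c['t']).ravel()).round(1),np.round(c['R'],2).tolist(),np.round(c['intrinsics'],0).tolist(),c['k1'])
E
```

```text
[590.1 156.6 230.8] [657.1 150.3 374.1] [[-0.07, -1.0, -0.01], [-0.96, 0.06, 0.26], [-0.26, 0.03, -0.96]] [[289.0, 0.0, 275.0], [0.0, 289.0, 209.0], [0.0, 0.0, 1.0]] -0.017143737010137022
```

View pics/w1.png

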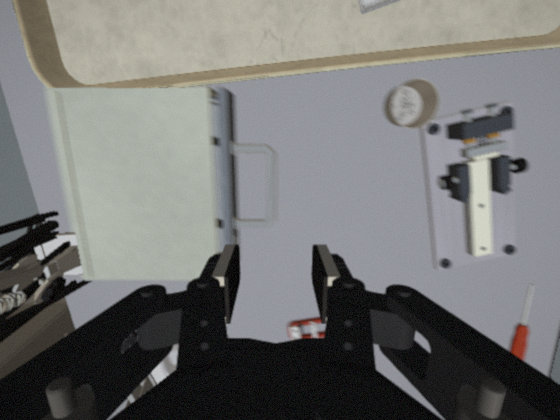

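The wrist view shows the handle bar at col ~273, rows 148–220. The receiver is clear on the right, with its bar from (486,155) to (482,253).

```bash
python3 - <<'E'
from h import *
a,d,c=load('w1')
print('handle',onplane(c,[(274,152),(272,217)],36).round(1), bydepth(c,[(273,184),(273,180)],d).round(1))
print('bar ends',onplane(c,[(486,156),(482,253)],24).round(1))
s=manip.sense();print(s['t'],s['tcp_pos'].round(1),s['joint_positions'].round(2))
E
python3 -m inch '[[[0,0,-0.03],0,0.55],[[0,0,-0.03],0,0.55],[[0,0,-0.03],0,0.55],[[0,0,-0.03],0,0.55],[[0,0,0],0,0.55]]'
```

```text
handle [[632.9 156.3  36. ]
 [555.1 164.2  36. ]] [[596.7 159.9  41.1]
 [601.3 159.6  40.6]]
bar ends [[ 610.6  -96.9   24. ]
 [ 483.8 -107.1   24. ]]
2.025 [590.1 156.6 230.8] [-0.32  0.57  0.03  1.64 -0.03  0.93 -1.92]
t: 2.65
tcp_pos: [584.4, 143.6, 109.0]
tcp_rot: [3.137, -0.12, -0.009]
contact_force: [0.6, 0.2, -0.4]
finger_gap: 38.3
```

```bash
python3 - <<'E'
from h import *
s=manip.sense()
a,d,c=save('wrist','w2')
print(s['tcp_pos'].round(1))
P=cloud(c,d); m=(P[...,2]>31)&(P[...,2]<46)&(P[...,0]>540)&(P[...,0]<640)&(P[...,1]>110)&(P[...,1]<165)
n,l,st,ce=cv2.connectedComponentsWithStats(m.astype(np.uint8))
for i in range(1,n):
    if st[i,4]>60: 
        q=P[l==i]; print(st[i],q.min(0).round(),q.max(0).round(),cv2.minAreaRect(q[:,:2].astype(np.float32)))
v=(np.clip((P[...,2]),0,100)*2.5).astype(np.uint8)
o=a.copy(); o[m]=(0,255,0); cv2.imwrite('pics/w2m.png',o)
E
```

```text
[584.4 143.6 109. ]
[ 240  150   37  123 1689] [542. 140.  37.] [640. 165.  44.] ((590.7753295898438, 152.2901153564453), (98.41606903076172, 25.231657028198242), 0.08473049849271774)
```

View pics/w2m.png

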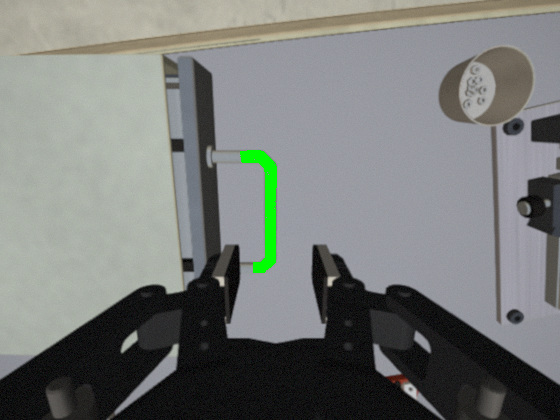

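The wrist view confirms that the handle bar lies between the fingers, with its centre near (587,146).

```bash
python3 -m inch '[[[0.001,0.002,-0.03],0,0.55],[[0,0,-0.03],0,0.55],[[0,0,-0.026],0,0.55],[[0,0,-0.006],0,0.55],[[0,0,0],0,0.55]]'
python3 -m inch '[[[0,0,0],0,1],[[0,0,0],0,1],[[0,0,0],0,1],[[0,0,0],0,1],[[0,0,0],0,1]]'
```

```text
t: 3.32
tcp_pos: [588.5, 146.5, 20.4]
tcp_rot: [-3.139, 0.12, -0.002]
contact_force: [-0.6, 0.6, 0.5]
finger_gap: 38.7
t: 3.95
tcp_pos: [588.6, 146.7, 20.7]
tcp_rot: [-3.138, 0.12, -0.003]
contact_force: [-0.6, 0.5, 6.2]
finger_gap: 6.6
```

```bash
python3 -m inch '[[[-0.0004,-0.005,0],0,1],[[-0.0007,-0.01,0],0,1],[[-0.0011,-0.015,0],0,1],[[-0.0007,-0.01,0],0,1],[[0,0,0],0,1]]'
```

```text
t: 4.58
tcp_pos: [585.3, 105.2, 20.7]
tcp_rot: [3.139, -0.122, 0.002]
contact_force: [-2.6, -3.0, 7.8]
finger_gap: 6.9
```

```bash
python3 -m inch '[[[-0.0011,-0.015,0],0,1],[[-0.0011,-0.015,0],0,1],[[-0.0011,-0.015,0],0,1],[[-0.0007,-0.01,0],0,1],[[0,0,0],0,1]]'
python3 - <<'E'
from h import *
a,d,c=save('top','t1'); P=cloud(c,d)
m=(P[...,2]>55)&(P[...,2]<75)&(P[...,0]>480)&(P[...,0]<560)&(P[...,1]>0)&(P[...,1]<330)
print(P[m].min(0).round())
E
```

```text
t: 5.2
tcp_pos: [580.9, 50.0, 20.7]
tcp_rot: [3.139, -0.122, 0.001]
contact_force: [-2.3, -1.6, 9.2]
finger_gap: 6.7
[485. 212.  55.]
```

```bash
python3 - <<'E'
from h import *
a,d,c=load('t1'); cv2.imwrite('pics/t1c.png',cv2.resize(a[80:260,110:390],None,fx=2.8,fy=2.8,interpolation=cv2.INTER_CUBIC))
E
```

```text
(no output)
```

View pics/t1c.png

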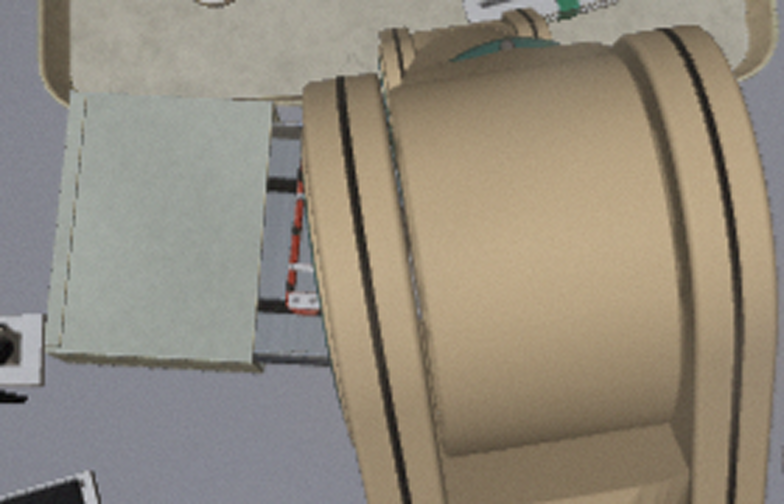

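The drawer is coming out and the nest is visible inside. I'll continue to the stop with small steps and watch the force.

```bash
python3 -m inch '[[[-0.0004,-0.006,0],0,1],[[-0.0003,-0.004,0],0,1],[[-0.0002,-0.003,0],0,1],[[-0.0001,-0.0015,0],0,1],[[-0.0001,-0.0015,0],0,1]]'
python3 -m inch '[[[-0.0001,-0.0015,0],0,1],[[-0.0001,-0.0015,0],0,1],[[-0.0001,-0.0015,0],0,1],[[-0.0001,-0.001,0],0,1],[[0,-0.001,0],0,1]]'
```

```text
t: 5.88
tcp_pos: [579.8, 36.6, 20.7]
tcp_rot: [-3.138, 0.119, -0.001]
contact_force: [-2.8, 2.0, 8.4]
finger_gap: 6.8
t: 6.5
tcp_pos: [579.7, 34.9, 20.7]
tcp_rot: [-3.133, 0.114, -0.002]
contact_force: [-1.9, 12.4, 7.7]
finger_gap: 6.5
```

```bash
python3 -m inch '[[[-0.0001,-0.001,0],0,1],[[0,-0.001,0],0,1],[[0,-0.001,0],0,1],[[0,0,0],0,1],[[0,0,0],0,1]]'
```

```text
t: 7.12
tcp_pos: [579.7, 34.9, 20.7]
tcp_rot: [-3.13, 0.111, -0.002]
contact_force: [-2.2, 15.8, 8.1]
finger_gap: 6.7
```

```bash
python3 -m inch '[[[0.0003,0.004,0],0,1],[[0.0003,0.003,0],0,1],[[0,0,0],0,0.5],[[0,0,0],0,0.5],[[0,0,0],0,0.5]]'
python3 -m inch '[[[0,0,0.02],0,0.5],[[0,0,0.045],0,0.45],[[0,0.02,0.05],0,0.4],[[0,0.04,0.045],0,0.4],[[0,0.04,0.04],0,0.4]]'
python3 -m inch '[[[0,0,0],0,0.4],[[0,0,0],0,0.4],[[0,0,0],0,0.4],[[0,0,0],0,0.4],[[0,0,0],0,0.4]]'
python3 - <<'E'
from h import *
s=manip.sense(); a,d,c=save('wrist','w3'); print(s['tcp_pos'].round(1),s['tcp_rot'].round(3),s['contact_force'].round(1),s['finger_gap'])
E
```

```text
t: 7.75
tcp_pos: [579.8, 32.4, 19.2]
tcp_rot: [3.139, -0.121, 0.0]
contact_force: [0.2, 0.1, -0.3]
finger_gap: 42.6
t: 8.38
tcp_pos: [580.1, 133.5, 222.8]
tcp_rot: [-3.138, 0.122, -0.004]
contact_force: [1.4, 0.1, 0.8]
finger_gap: 51.1
t: 9.0
tcp_pos: [579.6, 132.1, 218.7]
tcp_rot: [3.139, -0.121, -0.002]
contact_force: [-0.7, -0.1, -0.2]
finger_gap: 51.3
[579.6 132.1 218.7] [ 3.139e+00 -1.210e-01 -2.000e-03] [-0.7 -0.1 -0.2] 51.310905324501235
```

View pics/w3.png

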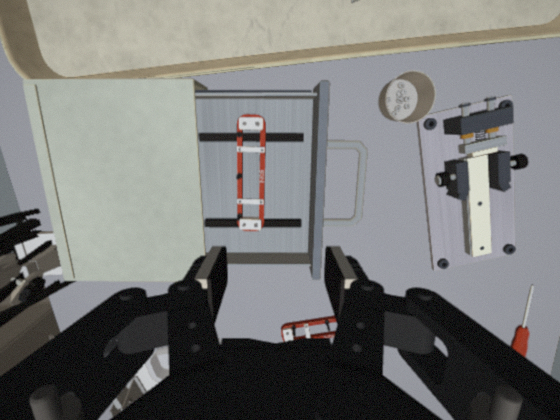

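The nest lies in the open drawer at wrist (250,172), spanning rows 114–231. The receiver bar runs from (483,152) to (482,253), and the screws, cup and old nest are all clear of the path.

```bash
python3 - <<'E'
from h import *
a,d,c=load('w3'); at,dt,ct=save('top','t2')
def red(im,roi,k=5):
    h=cv2.cvtColor(im,cv2.COLOR_BGR2HSV).astype(int); m=((h[...,0]<10)|(h[...,0]>170))&(h[...,1]>110)&(h[...,2]>60)
    z=np.zeros(m.shape,np.uint8); x0,y0,x1,y1=roi; z[y0:y1,x0:x1]=m[y0:y1,x0:x1]
    return z
m=red(a,(225,100,280,245)); ys,xs=np.nonzero(m)
for z in (26,30):
    q=onplane(c,np.c_[xs,ys],z)[:,:2].astype(np.float32); print('wrist',z,cv2.minAreaRect(q))
mt=red(at,(120,100,330,240)); n,l,st,ce=cv2.connectedComponentsWithStats(cv2.morphologyEx(mt,cv2.MORPH_CLOSE,np.ones((15,15))))
print(st[1:])
i=1+np.argmax(st[1:,4]); ys,xs=np.nonzero((l==i)&(mt>0))
for z in(26,30): print('top',z,cv2.minAreaRect(onplane(ct,np.c_[xs,ys],z)[:,:2].astype(np.float32)))
P=cloud(c,d); print('red z', np.percentile(P[m>0][:,2],[10,50,90]).round(1))
w=P[165:180,262:266]; 
# receiver
h=cv2.cvtColor(a,cv2.COLOR_BGR2HSV); mw=np.zeros(m.shape,np.uint8); mw[150:262,460:500]=((h[...,2]>150)&(h[...,1]>15)&(h[...,1]<90))[150:262,460:500]
mw=cv2.morphologyEx(mw,cv2.MORPH_OPEN,np.ones((3,3))); n,l,st,ce=cv2.connectedComponentsWithStats(mw); i=1+np.argmax(st[1:,4]); print(st[1:].tolist())
ys,xs=np.nonzero(l==i); print('bar',cv2.minAreaRect(onplane(c,np.c_[xs,ys],24)[:,:2].astype(np.float32)),np.median(P[l==i][:,2]))
E
```

```text
wrist 26 ((599.8345336914062, 158.97669982910156), (34.151763916015625, 129.43946838378906), 83.51741790771484)
wrist 30 ((600.400146484375, 158.5907745361328), (33.74504089355469, 127.8979263305664), 83.51741027832031)
[]Traceback (most recent call last):
  File "<stdin>", line 12, in <module>
    return _wrapfunc(a, 'argmax', axis=axis, out=out, **kwds)
    return bound(*args, **kwds)
ValueError: attempt to get argmax of an empty sequence
```

```bash
python3 -m inch '[[[0,0.009,-0.03],-0.012,0.4],[[0,0.01,-0.03],-0.012,0.4],[[0,0.01,-0.03],-0.012,0.4],[[0,0,-0.02],0,0.4],[[0,0,0],0,0.4]]'
python3 - <<'E'
from h import *
a,d,c=load('w3')
h=cv2.cvtColor(a,cv2.COLOR_BGR2HSV); print(h[200,480],h[250,481],h[200,455])
mw=np.zeros(a.shape[:2],np.uint8); mw[150:262,460:500]=((h[...,2]>h[200,480][2]-25)&(abs(h[...,0].astype(int)-h[200,480][0])<12))[150:262,460:500]
mw=cv2.morphologyEx(mw,cv2.MORPH_OPEN,np.ones((3,3))); n,l,st,ce=cv2.connectedComponentsWithStats(mw); print(st[1:].tolist()); i=1+np.argmax(st[1:,4])
P=cloud(c,d)
ys,xs=np.nonzero(l==i); print('bar',cv2.minAreaRect(onplane(c,np.c_[xs,ys],24)[:,:2].astype(np.float32)),np.median(P[l==i][:,2]))
s=manip.sense(); a,d,c=save('wrist','w4'); print(s['tcp_pos'].round(1),s['tcp_rot'].round(3))
h=cv2.cvtColor(a,cv2.COLOR_BGR2HSV).astype(int); m=(((h[...,0]<10)|(h[...,0]>170))&(h[...,1]>110)&(h[...,2]>60)).astype(np.uint8)
n,l,st,ce=cv2.connectedComponentsWithStats(cv2.morphologyEx(m,cv2.MORPH_CLOSE,np.ones((25,25))))
P=cloud(c,d)
for i in range(1,n):
    if st[i,4]>800:
        k=(l==i)&(m>0); ys,xs=np.nonzero(k); print(st[i],cv2.minAreaRect(onplane(c,np.c_[xs,ys],30)[:,:2].astype(np.float32)),np.percentile(P[k][:,2],[10,50,90]).round(1))
cv2.imwrite('pics/w4v.png',a)
E
```

```text
t: 9.72
tcp_pos: [578.5, 161.5, 107.7]
tcp_rot: [3.135, -0.176, -0.005]
contact_force: [-1.2, -0.2, 0.6]
finger_gap: 51.4
[ 38  14 212] [ 35  15 188] [123  16 177]
[[474, 150, 17, 6, 60], [468, 156, 24, 101, 1805]]
bar ((535.7449340820312, -115.07583618164062), (127.38082122802734, 23.87662696838379), 9.195531845092773) 24.534555762321894
[578.5 161.5 107.7] [ 3.135 -0.176 -0.005]
[ 253  102   45  164 2215] ((601.2033081054688, 158.71817016601562), (32.91372299194336, 129.3994903564453), 83.71998596191406) [30.6 31.6 32.5]
```

View pics/w4v.png

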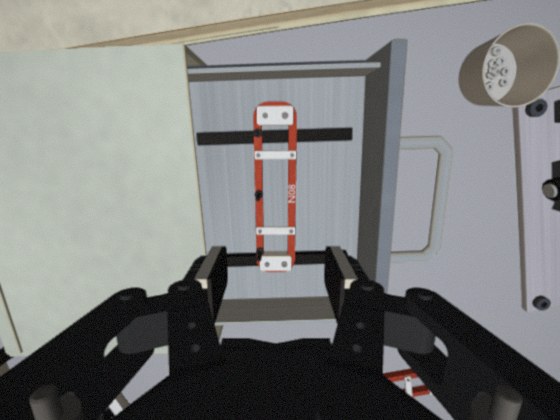

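Two wrist heights agree: nest centre is (601,158.7) at −6.3°, with the frame top at about z 31. It sits between the fingers.

```bash
python3 -m inch '[[[0.002,-0.0005,-0.03],0,0.4],[[0,0,-0.03],0,0.4],[[0,0,-0.02],0,0.4],[[0,0,-0.009],0,0.4],[[0,0,0],0,0.4]]'
python3 -m inch '[[[0,0,-0.0035],0,0.4],[[0,0,0],0,0.55],[[0,0,0],0,1],[[0,0,0],0,1],[[0,0,0],0,1]]'
```

```text
t: 10.4
tcp_pos: [582.2, 161.4, 20.7]
tcp_rot: [-3.136, 0.176, -0.001]
contact_force: [0.3, 0.7, 1.1]
finger_gap: 51.7
t: 11.02
tcp_pos: [583.2, 161.9, 18.7]
tcp_rot: [-3.135, 0.176, -0.005]
contact_force: [-1.2, 0.1, 10.1]
finger_gap: 30.2
```

```bash
python3 -m inch '[[[0,0,0],0,1],[[0,0,0.005],0,1],[[0,0,0.015],0,1],[[0,0,0.03],0,1],[[0,0,0.03],0,1]]'
python3 - <<'E'
from h import *
s=manip.sense(); a,d,c=save('wrist','w5'); print(s['contact_force'].round(1),s['tcp_pos'].round(1)); cv2.imwrite('pics/w5v.png',cv2.resize(a[60:320,150:420],None,fx=2,fy=2))
E
```

```text
t: 11.65
tcp_pos: [581.5, 161.2, 98.1]
tcp_rot: [3.136, -0.176, -0.0]
contact_force: [0.8, 0.2, -1.7]
finger_gap: 30.3
[ 0.8  0.2 -1.7] [581.5 161.2  98.1]
```

View pics/w5v.png

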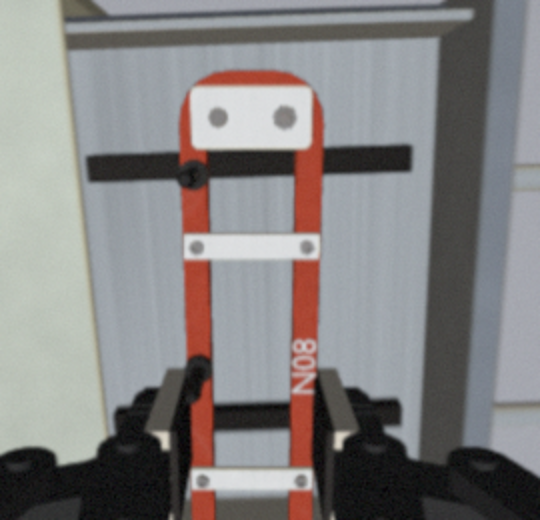

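The nest is held and lifted, straight in the fingers. Next I'll carry it to in front of the receiver.

```bash
python3 -m inch '[[[-0.015,-0.035,0.01],0.035,1],[[-0.023,-0.05,0],0.047,1],[[-0.023,-0.05,0],0.047,1],[[-0.023,-0.05,0],0.047,1],[[-0.023,-0.05,0],0.047,1]]'
python3 -m inch '[[[-0.018,-0.035,-0.01],0.03,1],[[-0.01,-0.02,0],0.009,1],[[0,0,0],0,1],[[0,0,0],0,1],[[0,0,0],0,1]]'
python3 - <<'E'
from h import *
s=manip.sense(); a,d,c=save('wrist','w6'); at=save('top','t3')[0]; print(s['contact_force'].round(1),s['tcp_pos'].round(1),s['tcp_rot'].round(3),s['joint_positions'].round(2)); cv2.imwrite('pics/w6v.png',a)
E
```

```text
t: 12.32
tcp_pos: [474.2, -75.3, 107.5]
tcp_rot: [3.136, 0.177, 0.002]
contact_force: [1.0, -0.7, -1.0]
finger_gap: 30.2
t: 12.95
tcp_pos: [447.6, -127.4, 97.0]
tcp_rot: [-3.132, -0.239, -0.002]
contact_force: [-0.6, -0.2, -1.4]
finger_gap: 30.2
[-0.6 -0.2 -1.4] [ 447.6 -127.4   97. ] [-3.132e+00 -2.390e-01 -2.000e-03] [ 0.29  0.6  -0.11  2.14  0.15  0.41 -1.35]
```

View pics/w6v.png

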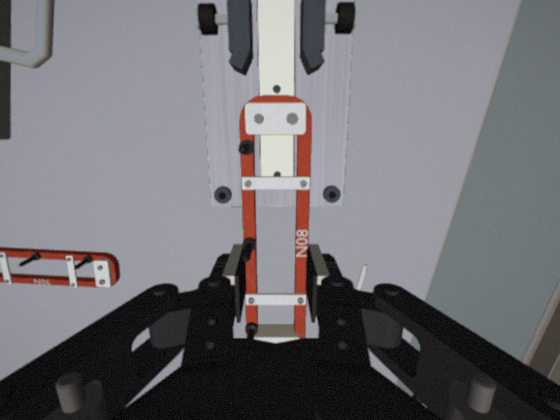

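The nest is in line with the support bar (bar cols 262–294, nest cols 240–312), pointing at the mouth at rows 40–70. Next I'll measure the lateral and yaw offsets.

```bash
cat > al.py <<'E'
from h import *
import sys
def align(fn,zb):
    a,d,c=load(fn); h=cv2.cvtColor(a,cv2.COLOR_BGR2HSV).astype(int)
    red=((h[...,0]<10)|(h[...,0]>170))&(h[...,1]>110)&(h[...,2]>60)
    red[:,:200]=0; red[:,360:]=0
    def mid(m,rows,z):
        L=[];Rr=[]
        for r in rows:
            x=np.nonzero(m[r])[0]
            if len(x)>3: L.append((x[0]-.5,r));Rr.append((x[-1]+.5,r))
        l=onplane(c,L,z)[:,:2];q=onplane(c,Rr,z)[:,:2]
        M=(l+q)/2; w=np.median(np.linalg.norm(l-q,axis=1))
        v=cv2.fitLine(M.astype(np.float32),cv2.DIST_HUBER,0,.01,.01).ravel(); v=v*np.sign(v[0]) if v[0]<0 else v
        if v[0]<0: v[:2]*=-1
        return v[2:],np.degrees(np.arctan2(v[1],v[0])),w
    ys,xs=np.nonzero(red); top=ys.min()
    tip=onplane(c,[(np.median(xs[ys<=top+1]),top)],zb+8)[0]
    n=mid(red,range(top+40,235,2),zb+8)
    P=h[...,2]; b=(abs(h[...,0]-30)<18)&(P>150)&(h[...,1]>8); b[:,:250]=0;b[:,310:]=0
    q=mid(b,range(5,max(top-8,20),2),24)
    print(fn,'tip',tip.round(1),'nest',n,'bar',q)
    u=np.radians(q[1]); nrm=np.array([-np.sin(u),np.cos(u)])
    print('nest offset left of bar line: tip',(tip[:2]-q[0])@nrm,'mid',(n[0]-q[0])@nrm,'yaw diff',n[1]-q[1])
    H=np.array([540.5,-114.5]); print('tip along receiver x',(tip[:2]-H)@[np.cos(u),np.sin(u)])
E
python3 - <<'E'
from al import *
a,d,c=load('w6'); h=cv2.cvtColor(a,cv2.COLOR_BGR2HSV); print(h[50,278],h[50,245],h[80,230],h[90,255])
align('w6',100)
at,dt,ct=load('t3'); P=cloud(c,d); print('bar z',np.median(P[10:80,275:285,2]),'nest red z',np.median(P[190:230,245:250,2]))
E
```

```text
[ 42  12 219] [101  50  72] [126  15 171] [117  14 168]
w6 tip [ 527.9 -115.6  108. ] nest (array([ 491.7166, -121.1053], dtype=float32), np.float32(8.67467), np.float64(31.24978450075332)) bar (array([ 559.0847 , -111.42677], dtype=float32), np.float32(8.659971), np.float64(24.20918306228336))
nest offset left of bar line: tip 0.5858828368886808 mid 0.5754423 yaw diff 0.014698982
tip along receiver x -12.604116085476765
bar z 24.424562135472783 nest red z 108.49817799487745
```

```bash
python3 -m inch '[[[0,-0.0006,-0.025],0,1],[[0,0,-0.025],0,1],[[0,0,-0.015],0,1],[[0,0,-0.006],0,1],[[0,0,0],0,1]]'
python3 -m inch '[[[0,0,0],0,1],[[0,0,0],0,1],[[0,0,0],0,1],[[0,0,0],0,1],[[0,0,0],0,1]]'
python3 - <<'E'
from al import *
s=manip.sense(); save('wrist','w7'); print(s['tcp_pos'].round(1),s['tcp_rot'].round(3),s['contact_force'].round(1)); align('w7',s['tcp_pos'][2]+3)
a,d,c=load('w7');P=cloud(c,d); print('red z',np.median(P[190:230,245:250,2]),'bar z',np.median(P[10:60,275:285,2]))
E
```

```text
t: 13.68
tcp_pos: [446.8, -129.1, 25.8]
tcp_rot: [-3.133, -0.236, 0.0]
contact_force: [0.0, -0.2, -0.9]
finger_gap: 30.2
t: 14.3
tcp_pos: [446.8, -129.3, 25.9]
tcp_rot: [3.133, 0.235, 0.0]
contact_force: [0.1, 0.4, -1.2]
finger_gap: 30.2
[ 446.8 -129.3   25.9] [3.133 0.235 0.   ] [ 0.1  0.4 -1.2]
w7 tip [ 527.2 -117.6   36.9] nest (array([ 481.74054 , -124.449684], dtype=float32), np.float32(8.336972), np.float64(31.18293961294885)) bar (array([ 549.2718 , -113.78143], dtype=float32), np.float32(8.502025), np.float64(22.141171408862824))
nest offset left of bar line: tip -0.4811951343054384 mid -0.5668993 yaw diff -0.16505241
tip along receiver x -13.598881374018971
red z 37.33223299434074 bar z 24.465267089680005
```

```bash
python3 -m inch '[[[0,0.0003,-0.002],0,1],[[0,0,-0.001],0,1],[[0,0,0],0,1],[[0,0,0],0,1],[[0,0,0],0,1]]'
python3 -m inch '[[[0,0,-0.001],0,1],[[0,0,0],0,1],[[0,0,0],0,1],[[0,0,0],0,1],[[0,0,0],0,1]]'
```

```text
t: 14.98
tcp_pos: [446.8, -129.0, 22.8]
tcp_rot: [3.133, 0.235, 0.0]
contact_force: [-0.1, 0.1, -0.2]
finger_gap: 30.3
t: 15.6
tcp_pos: [446.8, -129.0, 21.8]
tcp_rot: [3.133, 0.235, 0.0]
contact_force: [-0.3, -0.5, -0.5]
finger_gap: 30.4
```

```bash
python3 -m inch '[[[0,0,-0.0006],0,1],[[0,0,0],0,1],[[0.00297,0.00045,0],0,1],[[0.00494,0.00075,0],0,1],[[0.00494,0.00075,0],0,1]]'
python3 -m inch '[[[0.00494,0.00075,0],0,1],[[0.00494,0.00075,0],0,1],[[0.00494,0.00075,0],0,1],[[0.00297,0.00045,0],0,1],[[0,0,0],0,1]]'
```

```text
t: 16.23
tcp_pos: [460.2, -126.9, 21.2]
tcp_rot: [3.133, 0.235, 0.001]
contact_force: [-0.1, 0.5, -0.5]
finger_gap: 30.2
t: 16.85
tcp_pos: [477.6, -124.3, 21.2]
tcp_rot: [3.133, 0.235, 0.0]
contact_force: [-0.1, 0.7, -0.6]
finger_gap: 30.4
```

```bash
python3 -m inch '[[[0,0,-0.0006],0,1],[[0.00396,0.0006,0],0,1],[[0.00396,0.0006,0],0,1],[[0.00297,0.00045,0],0,1],[[0,0,0],0,1]]'
python3 -m inch '[[[0.00396,0.0006,0],0,1],[[0.00396,0.0006,0],0,1],[[0.00396,0.0006,0],0,1],[[0.00297,0.00045,0],0,1],[[0,0,0],0,1]]'
```

```text
t: 17.48
tcp_pos: [489.1, -122.6, 20.8]
tcp_rot: [3.133, 0.235, 0.002]
contact_force: [0.3, -0.3, 5.0]
finger_gap: 30.1
t: 18.1
tcp_pos: [502.6, -120.0, 20.8]
tcp_rot: [-3.132, -0.236, 0.002]
contact_force: [-2.2, 0.7, 6.2]
finger_gap: 30.3
```

```bash
python3 -m inch '[[[0.00297,0.00045,0.0002],0,1],[[0.00297,0.00045,0],0,1],[[0.00297,0.00045,0],0,1],[[0.00297,0.00045,0],0,1],[[0,0,0],0,1]]'
python3 -m inch '[[[0.00148,0.00023,0],0,1],[[0.00148,0.00023,0],0,1],[[0.00099,0.00015,0],0,1],[[0.00099,0.00015,0],0,1],[[0,0,0],0,1]]'
python3 - <<'E'
from h import *
s=manip.sense(); print(s['tcp_pos'].round(2),s['contact_force'].round(1),s['moment'].round(2))
E
```

```text
t: 18.73
tcp_pos: [514.9, -118.0, 20.8]
tcp_rot: [-3.132, -0.236, 0.001]
contact_force: [-2.0, 1.9, 4.3]
finger_gap: 30.2
t: 19.35
tcp_pos: [519.1, -117.4, 20.8]
tcp_rot: [-3.132, -0.236, 0.003]
contact_force: [-3.3, 1.0, 5.9]
finger_gap: 30.1
[ 519.06 -117.36   20.77] [-3.3  1.   5.9] [0.42 0.66 0.12]
```

```bash
python3 -m inch '[[[0.00074,0.00011,0],0,1],[[0.00074,0.00011,0],0,1],[[0.00074,0.00011,0],0,1],[[0.00049,0.00008,0],0,1],[[0,0,0],0,1]]'
python3 -m inch '[[[0.00049,0.00008,0],0,1],[[0.00049,0.00008,0],0,1],[[0.00049,0.00008,0],0,1],[[0.00049,0.00008,0],0,1],[[0,0,0],0,1]]'
```

```text
t: 19.98
tcp_pos: [521.6, -117.0, 20.8]
tcp_rot: [-3.132, -0.236, 0.003]
contact_force: [-4.1, 0.9, 6.4]
finger_gap: 30.2
t: 20.6
tcp_pos: [521.8, -117.0, 20.8]
tcp_rot: [-3.132, -0.235, 0.008]
contact_force: [-6.4, 1.9, 8.9]
finger_gap: 30.2
```

```bash
python3 -m inch '[[[0.00074,0.00011,0],0,1],[[0.00074,0.00011,0],0,1],[[0.00074,0.00011,0],0,1],[[0.00049,0.00008,0],0,1],[[0,0,0],0,1]]'
python3 -m inch '[[[0.00074,0.00011,0],0,1],[[0.00074,0.00011,0],0,1],[[0.00074,0.00011,0],0,1],[[0.00049,0.00008,0],0,1],[[0,0,0],0,1]]'
```

```text
t: 21.22
tcp_pos: [522.1, -116.9, 20.7]
tcp_rot: [-3.133, -0.235, 0.015]
contact_force: [-10.4, 1.1, 14.6]
finger_gap: 30.2
t: 21.85
tcp_pos: [523.5, -116.7, 20.7]
tcp_rot: [3.133, 0.235, -0.02]
contact_force: [-12.8, 1.2, 17.0]
finger_gap: 30.5
```

```bash
python3 -m inch '[[[0,0,0.0004],0,1],[[0,0,0.0004],0,1],[[0,0,0],0,1],[[0,0,0],0,1],[[0,0,0],0,1]]'
cat > st.py <<'E'
from h import *
from scipy.spatial.transform import Rotation as Ro
s=manip.sense(); R=Ro.from_rotvec(s['tcp_rot']).as_matrix(); u=np.array([.989,.149,0])
print('t',round(s['t'],2),s['tcp_pos'].round(2),'F',s['contact_force'].round(1),'push',round(-s['contact_force']@u,1),'M',s['moment'].round(2),'toolz deg',np.degrees(R[:2,2]).round(2),'yaw',np.degrees(np.arctan2(R[1,0],R[0,0])).round(2))
E
python3 st.py
```

```text
t: 22.48
tcp_pos: [523.9, -116.6, 20.8]
tcp_rot: [-3.132, -0.234, 0.019]
contact_force: [-10.7, 0.5, 9.1]
finger_gap: 30.6
t 22.48 [ 523.87 -116.61   20.76] F [-10.7   0.5   9.1] push 10.5 M [0.16 2.13 0.19] toolz deg [-0.68 -0.03] yaw 8.56
```

```bash
python3 -m inch '[[[0.00074,0.00011,0.0002],0,1],[[0.00074,0.00011,0.0002],0,1],[[0.00074,0.00011,0],0,1],[[0.00049,0.00008,0],0,1],[[0,0,0],0,1]]'; python3 st.py
python3 -m inch '[[[0.00049,0.00008,0.0001],0,1],[[0.00049,0.00008,0.0001],0,1],[[0.00049,0.00008,0],0,1],[[0,0,0],0,1],[[0,0,0],0,1]]'; python3 st.py
```

```text
t: 23.1
tcp_pos: [525.3, -116.3, 20.8]
tcp_rot: [-3.132, -0.234, 0.022]
contact_force: [-12.0, 0.2, 7.2]
finger_gap: 30.3
t 23.1 [ 525.33 -116.31   20.79] F [-12.    0.2   7.2] push 11.8 M [0.15 2.38 0.22] toolz deg [-0.82 -0.03] yaw 8.55
t: 23.72
tcp_pos: [526.2, -116.1, 20.8]
tcp_rot: [-3.132, -0.234, 0.024]
contact_force: [-12.5, -0.4, 7.5]
finger_gap: 30.0
t 23.73 [ 526.19 -116.15   20.79] F [-12.5  -0.4   7.5] push 12.4 M [0.13 2.48 0.12] toolz deg [-0.88 -0.04] yaw 8.55
```

```bash
python3 -m inch '[[[0.00049,0.00008,0],0,1],[[0.00049,0.00008,0.0001],0,1],[[0.00049,0.00008,0],0,1],[[0,0,0],0,1],[[0,0,0],0,1]]'; python3 st.py
python3 -m inch '[[[0.00049,0.00008,0],0,1],[[0.00049,0.00008,0.0001],0,1],[[0.00049,0.00008,0],0,1],[[0,0,0],0,1],[[0,0,0],0,1]]'; python3 st.py
```

```text
t: 24.35
tcp_pos: [527.0, -116.0, 20.8]
tcp_rot: [-3.132, -0.234, 0.026]
contact_force: [-13.6, -0.6, 6.7]
finger_gap: 30.3
t 24.35 [ 527.02 -116.04   20.79] F [-13.6  -0.6   6.7] push 13.6 M [0.05 2.75 0.17] toolz deg [-0.95 -0.04] yaw 8.54
t: 24.98
tcp_pos: [527.7, -115.9, 20.8]
tcp_rot: [-3.132, -0.234, 0.028]
contact_force: [-14.7, -0.7, 8.0]
finger_gap: 30.2
t 24.98 [ 527.75 -115.95   20.79] F [-14.7  -0.7   8. ] push 14.7 M [0.04 2.88 0.19] toolz deg [-1.03 -0.05] yaw 8.53
```

```bash
python3 -m inch '[[[0.00049,0.00008,0],0,1],[[0.00049,0.00008,0.0001],0,1],[[0.00049,0.00008,0],0,1],[[0,0,0],0,1],[[0,0,0],0,1]]'; python3 st.py
python3 - <<'E'
from h import *
a=save('wrist','w8')[0]; b=save('side','s8')[0]
A=cv2.resize(a[0:260,180:380],None,fx=2,fy=2,interpolation=cv2.INTER_CUBIC); B=cv2.resize(b[225:300,265:375],None,fx=3.5,fy=3.5,interpolation=cv2.INTER_CUBIC)
o=np.zeros((560,800,3),np.uint8); o[:520,:400]=A; o[:B.shape[0],405:405+B.shape[1]]=B; cv2.imwrite('pics/c8.png',o)
E
```

```text
t: 25.6
tcp_pos: [527.8, -115.9, 20.8]
tcp_rot: [-3.132, -0.233, 0.033]
contact_force: [-15.9, 0.1, 9.1]
finger_gap: 30.1
t 25.6 [ 527.79 -115.92   20.79] F [-15.9   0.1   9.1] push 15.7 M [-0.02  3.33  0.18] toolz deg [-1.19 -0.07] yaw 8.52
```

View pics/c8.png

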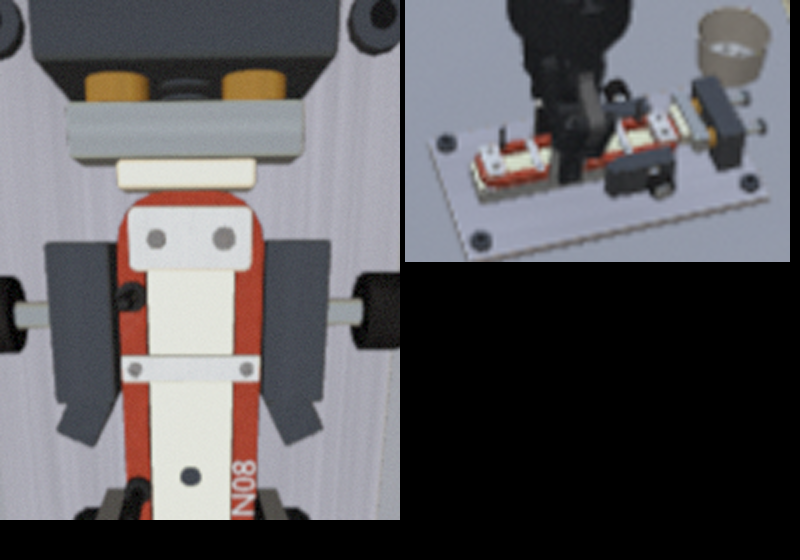

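The ejector bar is pressed back towards the orange springs, and the nest tip sits on the pad at crop (185,190), square between the cheeks. Position has stalled about 6 mm past first contact while force still rises, which means it's on the hard stop. I'll trim the push and check flatness from depth.

```bash
python3 -m inch '[[[0.00049,0.00008,0],0,1],[[0.00049,0.00008,0],0,1],[[0.00049,0.00008,0],0,1],[[0.00049,0.00008,0],0,1],[[0,0,0],0,1]]'; python3 st.py
python3 - <<'E'
from h import *
a,d,c=save('wrist','w9'); P=cloud(c,d); h=cv2.cvtColor(a,cv2.COLOR_BGR2HSV).astype(int)
red=((h[...,0]<10)|(h[...,0]>170))&(h[...,1]>110)&(h[...,2]>60); red[:,:220]=0; red[:,340:]=0
u=np.array([.989,.149]); 
q=P[red]; s=(q[:,:2]-[540.5,-114.5])@u; k=(abs(q[:,2]-32)<8)&(abs(s)<70); q=q[k];s=s[k]
p=np.polyfit(s,q[:,2],1); print('slope deg',np.degrees(p[0]),'z at 0',p[1],'range',s.min(),s.max(),'z bins',[(b,np.median(q[:,2][abs(s-b)<8]).round(2),(abs(s-b)<8).sum()) for b in(-60,-40,-20,0,20,40,60) if (abs(s-b)<8).sum()>10])
b=(abs(h[...,0]-30)<18)&(h[...,2]>150)&(h[...,1]>8); b[:,260:300]&=True; b[:,:265]=0;b[:,292:]=0; b[:120]=0
w=P[b]; w=w[abs(w[:,2]-24)<4]; sw=(w[:,:2]-[540.5,-114.5])@u; print('bar slope',np.degrees(np.polyfit(sw,w[:,2],1)[0]),np.median(w[:,2]),len(w),sw.min(),sw.max())
E
```

```text
t: 26.32
tcp_pos: [527.8, -115.9, 20.8]
tcp_rot: [-3.133, -0.233, 0.039]
contact_force: [-19.6, -0.4, 12.8]
finger_gap: 30.3
t 26.32 [ 527.8  -115.93   20.76] F [-19.6  -0.4  12.8] push 19.5 M [-0.02  4.04  0.2 ] toolz deg [-1.41 -0.1 ] yaw 8.51
slope deg 0.05339703976927303 z at 0 32.35266327553838 range -54.097522341087476 68.9273373501013 z bins [(-60, np.float64(32.17), np.int64(17)), (-40, np.float64(32.32), np.int64(417)), (-20, np.float64(32.38), np.int64(537)), (0, np.float64(32.31), np.int64(266)), (20, np.float64(32.34), np.int64(768)), (40, np.float64(32.33), np.int64(716)), (60, np.float64(32.42), np.int64(538))]
bar slope 0.0701505556479564 24.381094356556474 3476 -51.267601533582614 52.349694152366055
```

The nest is flat: 0.05° slope against 0.07° for the bar, with its frame top 8 mm above the bar. It hasn't moved while the push rose from 15.7 to 19.5 N, so the hard stop is confirmed. I'll ease the push to about 16.5 N.

```bash
python3 -m inch '[[[-0.0006,-0.0001,0],0,1],[[-0.0006,-0.0001,0.0001],0,1],[[-0.0003,0,0.0001],0,1],[[0,0,0],0,1],[[0,0,0],0,1]]'; python3 st.py
python3 -m inch '[[[0,0,0],0,1],[[0,0,0],0,1],[[0,0,0],0,1],[[0,0,0],0,1],[[0,0,0],0,1]]'; python3 st.py
```

```text
t: 27.0
tcp_pos: [527.8, -115.9, 20.8]
tcp_rot: [-3.132, -0.233, 0.034]
contact_force: [-17.9, -0.9, 8.7]
finger_gap: 30.1
t 27.0 [ 527.82 -115.93   20.79] F [-17.9  -0.9   8.7] push 17.8 M [-0.03  3.45  0.17] toolz deg [-1.24 -0.07] yaw 8.51
t: 27.62
tcp_pos: [527.8, -115.9, 20.8]
tcp_rot: [-3.132, -0.233, 0.034]
contact_force: [-16.9, 0.2, 7.3]
finger_gap: 30.0
t 27.62 [ 527.83 -115.92   20.79] F [-16.9   0.2   7.3] push 16.7 M [-0.02  3.4   0.2 ] toolz deg [-1.24 -0.08] yaw 8.51
```

```bash
python3 - <<'E'
from h import *
a,d,c=save('side','s9')
E
python3 st.py
```

```text
t 27.68 [ 527.82 -115.9    20.78] F [-16.7  -1.    8.8] push 16.7 M [-0.03  3.44  0.13] toolz deg [-1.24 -0.07] yaw 8.52
```

View pics/s9.png

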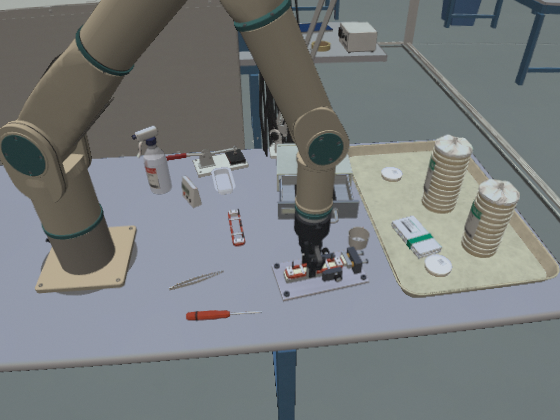

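The side view shows the drawer open and the nest held in the receiver. The old nest (236,227), cup (358,238) and driver (208,315) are where they started. Handing in.

```bash
python3 -c "
from bench import manip
print(manip.finish_job())"
```

```text
the job is handed in; nothing more can be done
None
```

The red nest is home in the receiver with the ejector fully back. The arm was still holding it there at about 16.7 N when I handed in at 27.7 s, so you can tighten the thumb screws.

- **Drawer:** I pulled it out until it stopped; the position held while the pull rose to 16 N. I let go without pushing it back, and the later views show it open.
- **Ejector:** I went in slowly. The nest moved 6 mm after first contact, then stayed put while the push rose from 15.7 to 19.5 N, so it is on its hard stop. I then eased off. About 2 N of the measured push may be friction, which leaves roughly 15 N on the ejector.
- **Flatness:** The nest's slope is 0.05°, against 0.07° for the support bar, and its frame top is 8 mm above the bar. The gripper itself leans 1.2° under the load. The nest also presses on the bar with 7 to 9 N.
- **Left alone:** In the last side view, the old nest, cup and screwdriver are where they started.

**Checks that disagreed or were missed:**
- The first wrist measurement of the handle was about 10 mm off because the arm was still moving, so I didn't use it.
- A top view of the nest was blocked by the arm, so I measured it from two wrist heights instead.
- I did not re-measure how far open the drawer was after letting go.

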